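# Take one lock case from the bin and bring it under the machine

## Robot

A 7-joint arm with a two-finger parallel gripper is mounted at the origin on the work surface. World frame = base frame: x ahead of the robot, y to its left, z up, the work surface at z = 0. Lengths are in m, angles in rad, forces in N, time in s.
With the tool pointing down it reaches from about 0.425 to 0.875 m from the base axis. Payload 4.7 kg.
Tool frame: the origin (TCP) lies midway between the tips of the shut fingers; the grasp point (between the pads) lies 19 mm behind it; z points along the fingers, y is the line along which they close (so a half turn about z gives the same grasp; the last joint's range is limited). The gripper opens to 87 mm and grips with 3 to 60 N. Pads are 19 mm wide; open, the fingers measure 117 mm over their backs; the gripper's body (75 mm by 190 mm) begins 51 mm behind the grasp point.
Start: joints at [1.216, 0.321, -0.07, 1.45, 0.023, 1.371, -0.057], TCP at [0.234, -0.606, 0.223] pointing down, gripper open.
Joint ranges: [-2.86, 2.86], [-0.3, 2.09], [-1.38, 1.24], [0.06, 2.45], [-1.56, 4.7], [0.09, 2.05], [-2.69, 2.69]. Speed limits (rad/s): [2.57, 2.57, 3.14, 3.14, 3.14, 3.14, 3.14].

## Interface

Orientations are given as a rotation vector (axis times angle).
In Python, from bench import ctrl, get_image, calibration gives the robot as it stands.
- The arm moves only by the tool apply_moves, never from a script. Its arguments are lists of equal length, an entry for each row: "dp": the shift along the tool's x, y, z in m, a list of three; "twist": the turn, a rotation vector about the tool's x, y, z in rad, a list of three; "fingers": the closure, from 0 (fully open) to 1 (shut). In form: {"dp": [[dx, dy, dz], ...], "twist": [[ax, ay, az], ...], "fingers": [fingers, ...]}. A call has 1 to 10 rows; each row shifts and turns the commanded pose from where the row before left it, along the tool's axes as they then stand; what a row does not reach is not made up. A row lasts 1/10 s, in which the tool goes at most 50 mm and 8.59 degrees, less where a joint would pass 70% of its speed; a pose out of reach is approached as far as the arm can. A call is refused whole if a number of a shift passes 0.05 or a number of a turn 0.15, either way. A call with a gripper value outside its range is refused whole. The fingers move at their own pace and stop on an object; "newtons" is the grip in N (left out, the last holds). Time passes only in rows, so rows that do not move let the fingers close. It gives the time, the measured TCP pose, the force, the opening and the grip force at its end, in the units of the state.
- ctrl.get_state(): the state, without advancing time (a new reading comes with each control period).
- get_image(name): name is "side" or "top"; returns the picture (420x560x3 uint8, red, green, blue); there is no depth.
- calibration(name): a dict with "fx", "fy", "cx", "cy" (pixels), "k1" (the pictures are not rectified: a ray, as slopes to the right and down, at radius r is drawn at 1 + k1 r^2 times it, then the intrinsics apply), "eye" and "attitude" of the camera in the world. Camera axes: x right, y up, looking along -z (the intrinsics and any distortion apply to the point x, -y, -z); pixel columns grow to the right and rows downward; lengths in m; the calibration is good to about 2 mm. A picture is of the moment at which its call begins. calibration takes no time and is no camera call.
- ctrl.close_job(): hands the job in; it is judged then, once.
The state is a dict: "time": time; "joint_positions": joint angles; "qd": joint speeds; "joint_torque": joint torques, N m; "position": TCP position; "tool_rot": TCP orientation; "ft_force": force on the tool from outside, world axes, zero at the start; "torque": the same for the moment, N m; "grip_width": opening from 0.0 (shut) to 1.0 (fully open); "grip_force": force on a finger pad.
Only numpy, scipy, OpenCV 4.12 (cv2) and the standard library are available. Lean on these libraries where they do the work, as an engineer would, in place of code of your own. Each camera call takes 0.05 s, during which the arm holds its last target. There are 200 camera calls.

## Task

The lock cases in the blue bin are packed face to face: tip the brass front one forward onto the bin's front wall, then lift only that one out by its top edge. Set it down gently, centred in the machine's cradle, home on the sloping seat and flat against the black back rest, top leaning to the robot, and let go. Then push the cradle, case aboard, along its rails until its red pointer stands on the red line; leave the steel cases in the bin and the jar where it is.

Things in the scene. Friction and masses are not known exactly. Their poses are not given: they have to be found in the camera images.
- bin: fixed blue bin, 103 mm deep (x), 214 mm wide (y), front at -x. Origin: centre of its underside, on the table. Front and side walls 64 mm high, 5 mm thick. The inner floor rises 10 degrees to the front, the inner back leans 10 degrees back. Three lock cases stand packed against the back, lengthwise along y: steel, steel, brass in front; tops about 0.1 m above the table
- bin_rim (a point): middle of the front wall's top edge (64 mm above the table). A tipped case leans with its upper part over this rim, about 28 degrees from vertical, top towards the robot
- bin_foot (a point): point on the bin's floor under the front lower edge of the brass case as it stands at the start: the line (along the bin's y) about which it tips forward; 23 mm behind the rim's middle plane and 44 mm below its top
- case_front: the brass-coloured one, in front. A lock case, a flat box 16 mm thick (x), 165 mm long (y), 88 mm high (z), about 0.42 kg; a small bolt sticks 10 mm out of its +y end. Origin: centre of its underside; z points to its top edge. It stands leaning 10 degrees to the bin's +x at the start
- case_top (a point): centre of the brass case's top edge, 88 mm from its origin along its z; the axes are those of the case
- case_mid: steel-grey, just behind the brass one. A lock case, a flat box 16 mm thick (x), 165 mm long (y), 88 mm high (z), about 0.42 kg; a small bolt sticks 10 mm out of its +y end. Origin: centre of its underside; z points to its top edge. It stands leaning 10 degrees to the bin's +x at the start
- case_back: steel-grey, rearmost. A lock case, a flat box 16 mm thick (x), 165 mm long (y), 88 mm high (z), about 0.42 kg; a small bolt sticks 10 mm out of its +y end. Origin: centre of its underside; z points to its top edge. It stands leaning 10 degrees to the bin's +x at the start
- machine: fixed grey and black lock machine. Origin: underside of its bed, on the table; z up. The bed (130 mm in x, 22 mm high, with two 8 mm rails) runs along its y from +0.21 to -0.25 m; housing and head, 250 mm tall, stand at y below -0.23 m
- carriage (a joint): position of the cradle along its rails in m: 0 at the +y end, growing towards the machine's -y (towards the housing), up to 0.15. The red pointer stands on the red line at 0.110. It takes about 3 N to push and stays where it is left
- seat (a point): where the case's origin lies when home and centred, on the cradle's seat, 8 mm from the back rest; machine axes. The seat (200 mm in y, 31 mm deep, then an 8 mm lip) rises 22 degrees to +x; the black back rest stands square on it on the -x side, 44 mm high, its top leaning 22 degrees to -x. A home case lies flat against it, its z leaning 22 degrees to -x
- push_plate (a point): centre of the outer face of the red push plate at the cradle's +y end (70 mm wide in x, 50 mm high, top 25 mm above this point, bottom just above the rails); push it here towards the machine's -y
- red_line (a point): middle of the 8 mm wide red line across the edge of the bed on the +x side; the cradle's red pointer has to stand beside it
- pin_jar: loose jar, 64 mm across, 80 mm high, a bystander. Origin: centre of its underside
Mind the look-alikes: they are no part of the job. Several things look just like the bin: the one meant starts farthest to the robot's left.

How it is judged:
On the way, in this order (a step that is already met when the one before it is completed fails the run):
1. the brass case is tipped forward onto the bin's front wall (leaning at least 20 degrees towards the front) (angle between case_front's own z axis and vertical above 0.35 rad and z of bin_foot in the frame of case_front above -0.05 m and x of case_top in the frame of bin below -0.03 m), for 0.1 s.
2. the brass case is lifted clear of the bin (z of case_front in the frame of bin above 0.075 m), for 0.1 s.
3. the brass case rests home in the cradle and is released, the cradle not yet at the line (x of case_front in the frame of seat between -0.008 and 0.008 m and y of case_front in the frame of seat between -0.02 and 0.02 m and z of case_front in the frame of seat between -0.008 and 0.008 m and angle between case_front's own z axis and vertical between 0.263972 and 0.503972 rad and angle between the y axis of case_front and the y axis of carriage, either way round below 0.1 rad and contact force between the fingers and case_front below 0.2 N and value of joint carriage below 0.095 m), for 0.2 s.
At the end, for the whole second after the job is handed in: brass case released and still in the cradle: origin within 8 mm of the seat point in x and z, 20 mm in y; leaning 22 degrees within 7; parallel to the cradle within 0.10 rad; cradle still, joint 0.110 within 8 mm; each steel case within 30 mm of its start (x of case_front in the frame of seat between -0.008 and 0.008 m and y of case_front in the frame of seat between -0.02 and 0.02 m and z of case_front in the frame of seat between -0.008 and 0.008 m and angle between case_front's own z axis and vertical between 0.263972 and 0.503972 rad and angle between the y axis of case_front and the y axis of carriage, either way round below 0.1 rad and contact force between the fingers and case_front below 0.2 N and value of joint carriage between 0.102 and 0.118 m and linear speed of case_front below 0.02 m/s and velocity of joint carriage below 0.01 m/s and distance of each of case_mid, case_back from where it was at the start of the episode below 0.03 m); the robot touches nothing.
It fails at once if a steel case is pulled out of its place in the bin (more than 40 mm) (distance of any of case_mid, case_back from where it was at the start of the episode above 0.04 m).
It fails at once if the brass case is dropped or thrown into the cradle (faster than 0.4 m/s within 40 mm of its place) (distance between case_front and seat below 0.04 m and linear speed of case_front above 0.4 m/s).
It fails at once if the jar is moved more than 30 mm (distance of pin_jar from where it was at the start of the episode above 0.03 m).
It also fails if it takes over 67 s, if anything falls off the work surface, if the arm or the gripper's body presses on something with over 40 N, if the wrist force passes 120 N, or if a joint passes its speed limit or range.

## Working session

There is one attempt and no reset: what is moved stays moved. The work goes in short steps, Python scripts to look and compute and a tool call to move; the robot and the scene stay as the last step left them, time stands still between calls to the robot, and variables do not carry over. Pictures are saved under pics/ and viewed, at most 10 in all, crops included, and the job is handed in when it is done.

Besides the shell and the picture viewer there is one more tool, called after "Request:" as name(argument=value, ...), one argument or row to a line, values as JSON. apply_moves: Moves the arm, as the interface text tells. Its arguments: {"type":"object","properties":{"dp":{"type":"array"},"twist":{"type":"array"},"fingers":{"type":"array"},"newtons":{"type":"number"}},"required":["dp","twist","fingers"]}

```bash
mkdir -p pics; ls; python3 - <<'E'
from bench import ctrl,get_image,calibration
import cv2,json
for n in("side","top"):
    cv2.imwrite(f"pics/{n}0.png",get_image(n)[:,:,::-1]); print(n,calibration(n))
print(ctrl.get_state())
E
```

```text
pics
side {'fx': 439.4016827064358, 'fy': 439.4016827064358, 'cx': 281.5010394732331, 'cy': 212.85772020809173, 'k1': -0.12101439626661704, 'eye': array([ 0.33989199, -0.56441727,  0.84033143]), 'attitude': array([ 0.66299948, -0.07837326, -0.24311317])}
top {'fx': 407.3678177241567, 'fy': 407.3678177241567, 'cx': 277.8502077111615, 'cy': 209.42211345222418, 'k1': -0.0627518709180022, 'eye': array([0.33490894, 0.0158341 , 1.05614553]), 'attitude': array([ 0.16125839, -0.10930424, -1.57245395])}
{'time': 0.1, 'joint_positions': array([ 1.21608595,  0.32179162, -0.07009387,  1.45153296,  0.02258232,
        1.37076986, -0.05688929]), 'qd': array([-0.001507  , -0.00218353, -0.00096189, -0.00063348, -0.00036493,
       -0.00193818,  0.0001832 ]), 'joint_torque': array([-1.29341159e-03, -4.92573988e+01, -4.05934202e-01, -3.13398564e+01,
       -6.40014955e-02,  3.94383667e-02,  8.34833600e-05]), 'position': array([ 0.2341236 , -0.60585936,  0.22155323]), 'tool_rot': array([-3.08667271e+00, -5.75808474e-01,  6.00989659e-04]), 'ft_force': array([ 0.50075129, -0.57540594,  0.67343753]), 'torque': array([ 0.02793252, -0.02551523, -0.01311729]), 'grip_force': 0.0, 'grip_width': 1.0031865803529179}
```

View pics/side0.png

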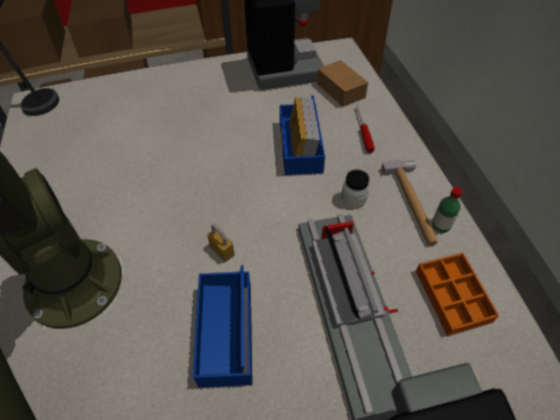

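View pics/top0.png

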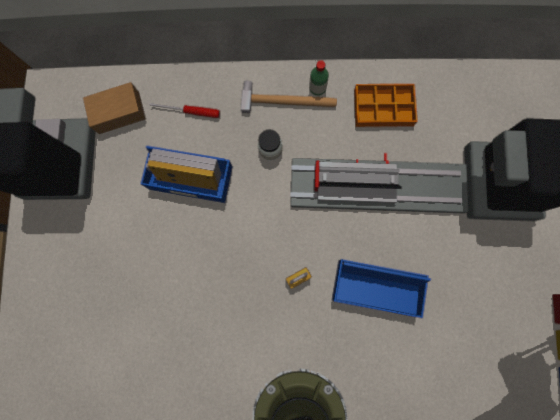

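Side view: full bin at (302,137), empty look-alike at (224,328), machine with cradle at (345,265), jar at (356,188). Top view: full bin at (187,175), empty bin at (380,288), machine at (375,185), jar at (270,145). Top-view left is +y, so the full bin with the brass case is farthest to the robot's left and is the one meant. I'll confirm that in enlarged crops.

```bash
cat > h.py <<'E'
import numpy as np,cv2
from scipy.spatial.transform import Rotation as R
from bench import calibration
C={n:calibration(n) for n in("side","top")}
def proj(n,P):
    c=C[n];p=R.from_rotvec(c['attitude']).inv().apply(np.atleast_2d(P)-c['eye'])
    s=np.c_[p[:,0],-p[:,1]]/-p[:,2:];s=s*(1+c['k1']*(s**2).sum(1,keepdims=True))
    return s*[c['fx'],c['fy']]+[c['cx'],c['cy']]
def ray(n,uv):
    c=C[n];d=(np.array(uv,float)-[c['cx'],c['cy']])/[c['fx'],c['fy']];s=d.copy()
    for _ in range(20): s=d/(1+c['k1']*(s@s))
    return c['eye'],R.from_rotvec(c['attitude']).apply([s[0],-s[1],-1])
def at_z(n,uv,z):
    e,d=ray(n,uv);return e+d*(z-e[2])/d[2]
def crop(n,img,x0,y0,w,h,k):
    o=cv2.resize(img[y0:y0+h,x0:x0+w],None,fx=k,fy=k,interpolation=cv2.INTER_CUBIC)
    for i in range(0,w,10):
        cv2.line(o,(i*k,0),(i*k,6),(0,255,0),1)
        if i%20==0: cv2.putText(o,str(x0+i),(i*k,18),0,.4,(0,255,0),1)
    for i in range(0,h,10):
        cv2.line(o,(0,i*k),(6,i*k),(0,255,0),1)
        if i%20==0: cv2.putText(o,str(y0+i),(8,i*k+4),0,.4,(0,255,0),1)
    return o
E
python3 - <<'E'
from h import *
s=cv2.imread('pics/side0.png');t=cv2.imread('pics/top0.png')
a=crop('s',s,260,85,80,100,5);b=crop('t',t,132,140,80+30,100,5)[:, :]
o=np.zeros((500,800,3),np.uint8);o[:,:400]=a;o[:,400:]=b[:,:550][:, :400] if 0 else cv2.resize(b,None,fx=.72727,fy=.72727)[:364,:400] if 0 else o[:,400:]
b=crop('t',t,137,135,100,80,4);o[:320,400:]=b
cv2.imwrite('pics/binc.png',o)
o=np.zeros((600,800,3),np.uint8)
o[:292,:800]=crop('t',t,285,140,200,73,4)
a=crop('s',s,290,205,130,102,3);o[294:,:390]=a;cv2.imwrite('pics/macc.png',o)
E
```

```text
(no output)
```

View pics/binc.png

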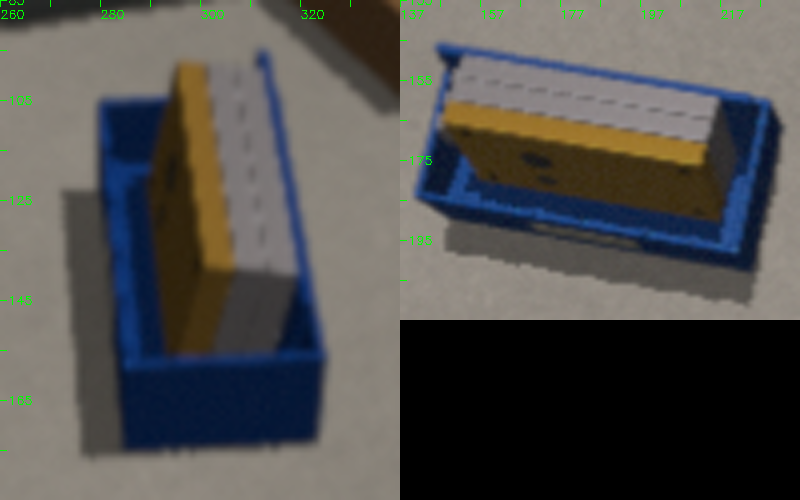

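View pics/macc.png

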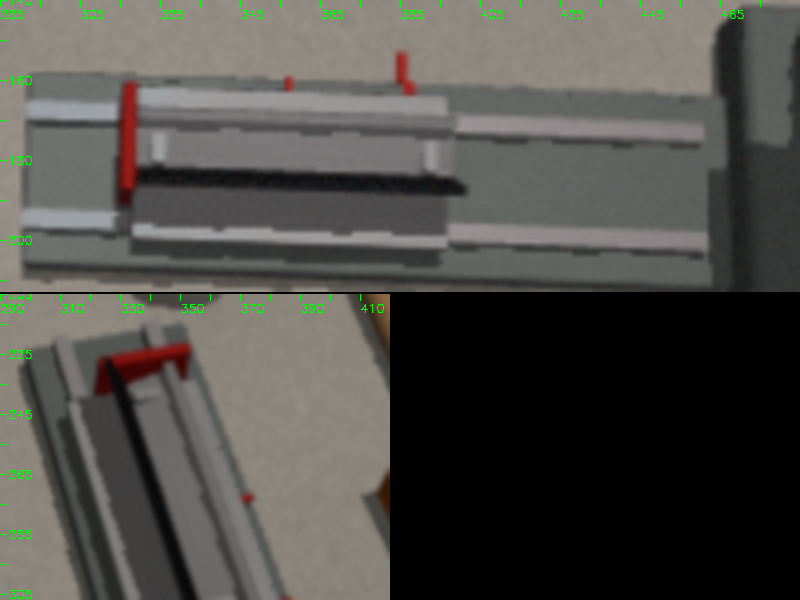

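Both views show the brass plate in front (−x side) of two steel ones, inside the leftmost bin. That confirms the target; the other bin is empty. The cradle's pointer is at top px (357,161) and the red line at about (387,162). Next I'll fit the bin and machine poses.

```bash
cat > fit.py <<'E'
from h import *
from scipy.optimize import least_squares as LS
def pose(p,P):
    c,s=np.cos(p[2]),np.sin(p[2]);P=np.asarray(P,float)
    return np.c_[c*P[:,0]-s*P[:,1]+p[0],s*P[:,0]+c*P[:,1]+p[1],P[:,2]]
a=np.radians(10);cx=np.array([np.cos(a),0,-np.sin(a)]);cz=np.array([np.sin(a),0,np.cos(a)])
foot=np.array([-.026,0,.020]);O=foot+.008*cx
def case(yo,x,y,z): return O+x*cx+z*cz+np.array([0,yo+y,0])
def binmodel(p):
    yo=p[3]
    bl=[(-.0515,-.107,.064),(-.0515,.107,.064)]
    c=[case(yo,-.008,.0825,.088),case(yo,.008,.0825,.088),case(yo,-.008,-.0825,.088),case(yo,.008,-.0825,.088)]
    return pose(p,bl+c+[(-.0515,-.107,0)])
bt=[(221.5,198),(141.2,184.3),(148.2,166.2),(148.7,161.2),(212.7,176.2),(214.5,170.7),(225,202.5)]
bs=[(285,158),(280,105),(295.6,97.6),(301.6,97.6),(300.6,138.6),(307,138.6),(284.6,175)]
if __name__=="__main__":
    f=lambda p:np.r_[(proj('top',binmodel(p))-bt).ravel(),(proj('side',binmodel(p))-bs).ravel()]
    r=LS(f,[.6,.4,0,0],loss='soft_l1');print('bin',r.x.round(4));print(f(r.x).reshape(-1,2).round(1).tolist())
    M=[(.065,.21,.022),(-.065,.21,.022)]
    g=lambda p:np.r_[(proj('top',pose(p,M))-[(292,158.5),(290.5,206.2)]).ravel(),(proj('side',pose(p,M))-[(353.3,215.7),(298.3,227.7)]).ravel(),
       (proj('top',pose(p,[(.065,-.23,.022)]))-(465.5,164.5))[:,1]]
    m=LS(g,[.6,-.1,0]);print('mach',m.x.round(4),g(m.x).round(1))
    def inv(P):
        q=P-np.r_[m.x[:2],0];c,s=np.cos(m.x[2]),np.sin(m.x[2]);return np.array([c*q[0]+s*q[1],-s*q[0]+c*q[1],q[2]])
    for nm,n,uv,z in [('pointer','top',(357,160.5),.022),('line','top',(387,161),.022),('plate top +x','top',(317,160.5),.081),('plate top -x','top',(315,189),.081),
      ('pointer','side',(372.5,271.3),.022),('plate +x','side',(352.5,220.5),.081),('plate -x','side',(323.5,225.5),.081)]:
        print(nm,n,inv(at_z(n,uv,z)).round(4))
    print('jar',at_z('top',(269,138),.08),at_z('side',(357,178),.08))
E
python3 fit.py
python3 - <<'E'
from h import *
s=cv2.imread('pics/side0.png')
cv2.imwrite('pics/cr.png',crop('s',s,315,210,100,95,6))
E
```

```text
bin [ 0.6082  0.2864 -0.1836 -0.0017]
[[-0.5, -0.1], [-1.6, -0.5], [-0.9, -0.6], [0.4, -1.4], [-0.5, 0.4], [-0.7, -0.0], [0.1, 0.2], [0.0, 1.0], [-0.5, 0.2], [-0.5, 0.4], [-0.8, 1.0], [0.3, 0.6], [0.3, 1.1], [0.4, 1.5]]
mach [ 0.5778 -0.1984 -0.0497] [ 1.5 -0.9  1.  -0.1 -1.5  0.4 -0.2 -2.5 -0.4]
pointer top [0.0634 0.0432 0.022 ]
line top [ 0.0652 -0.0354  0.022 ]
plate top +x top [0.0415 0.151  0.081 ]
plate top -x top [-0.031   0.1538  0.081 ]
pointer side [0.0647 0.0564 0.022 ]
plate +x side [0.0425 0.1558 0.081 ]
plate -x side [-0.0228  0.1556  0.081 ]
jar [0.6874525 0.0696283 0.08     ] [0.68209453 0.07150766 0.08      ]
```

View pics/cr.png

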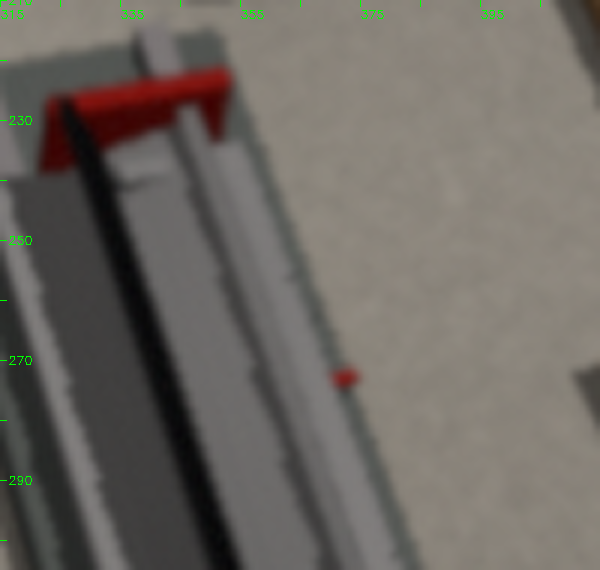

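The side crop shows the push plate's top edge from (323,226) to (353,222), the black rest starting at (326,226), and the pointer at (372.5,273). I'll fit the cradle and overlay the models on both views to check.

```bash
cat > fit2.py <<'E'
from fit import *
B=np.radians(22);u=np.array([np.cos(B),0,np.sin(B)]);n=np.array([-np.sin(B),0,np.cos(B)])
# p: mx,my,yaw, Sx,Sz,cy, platex, platey(outer)
def cr(p):
    S=np.array([p[3],p[5],p[4]]);y=np.array([0,.1,0]);b=S-.008*u
    return pose(p,[b+y,b-y,b+.044*n+y,b+.044*n-y,b+.031*u+y,b+.031*u-y])
def plate(p): return pose(p,[(p[6]+.035,p[7],.081),(p[6]-.035,p[7],.081)])
M=[(.065,.21,.022),(-.065,.21,.022)]
def res(p):
    m=pose(p,M);c=cr(p);q=plate(p)
    r=[proj('top',m)-[(292,158.5),(290.5,206.2)],proj('side',m)-[(353.3,215.7),(298.3,227.7)],
       proj('top',pose(p,[(.065,-.23,.022)]))[:,1:]-164.5,
       proj('top',q)-[(316,160.5),(315,188.5)],proj('side',q)-[(353,221.5),(323.5,226)],
       proj('top',c[1:4])-[(397.5,184),(319.5,184.5),(400.3,186.5)],proj('side',c[2:3])-[(326.2,226.2)]]
    return np.concatenate([x.ravel() for x in r])
if __name__=="__main__":
    r=LS(res,[.578,-.198,-.05,0,.06,.05,0,.15],loss='soft_l1');p=r.x;print(p.round(4));print(res(p).round(1))
    np.save('mach.npy',p)
    from scipy.optimize import least_squares
    tri=lambda a,b:LS(lambda P:np.r_[(proj('top',P)-a).ravel(),(proj('side',P)-b).ravel()],[.6,-.1,.05])
    def inv(P):
        q=P-np.r_[p[:2],0];c,s=np.cos(p[2]),np.sin(p[2]);return np.array([c*q[0]+s*q[1],-s*q[0]+c*q[1],q[2]])
    for nm,a,b in[('ptr',(357,160.5),(372.5,273)),('line',(387.2,162),(388,310))]:
        t=tri(a,b);print(nm,inv(t.x).round(4),t.fun.round(1))
    s=cv2.imread('pics/side0.png');t=cv2.imread('pics/top0.png')
    o=np.zeros((600,800,3),np.uint8)
    def draw(n,img,x0,y0,w,h,k):
        c=crop(n,img,x0,y0,w,h,k)
        f=lambda P:[tuple(int(v) for v in ((q-[x0,y0]+.5)*k)) for q in proj(n,P)]
        k_=cr(p)
        for seg,col in[((k_[0],k_[1]),(0,255,255)),((k_[2],k_[3]),(255,0,255)),((k_[4],k_[5]),(255,255,0)),(plate(p),(0,255,0)),(pose(p,[(.065,.21,.022),(.065,-.23,.022)]),(255,128,0)),(pose(p,[(-.065,.21,.022),(-.065,-.23,.022)]),(255,128,0))]:
            A=f(np.array(seg));cv2.line(c,A[0],A[1],col,1)
        return c
    o[:280,:560]=draw('top',t,285,145,140,70,4); o[280:600,:440]=cv2.resize(draw('side',s,295,210,110,110,4),(440,440))[120:,:]
    cv2.imwrite('pics/ov.png',o)
E
python3 fit2.py
```

```text
[ 0.5778 -0.1972 -0.0491  0.0041  0.053   0.0444  0.0079  0.1525]
[ 1.  -0.9  0.6 -0.1 -1.7  0.  -0.4 -2.9 -0.5 -0.  -0.5  0.1 -1.  -0.1
 -0.3 -1.8  0.6 -0.4  0.3 -0.7 -0.7  1.2  0.5  0.1  0.1]
ptr [0.059  0.0441 0.0355] [-0.   0.1  0.1 -0. ]
line [ 0.066  -0.0379  0.0197] [ 0.1 -1.  -0.8  0.2]
```

View pics/ov.png

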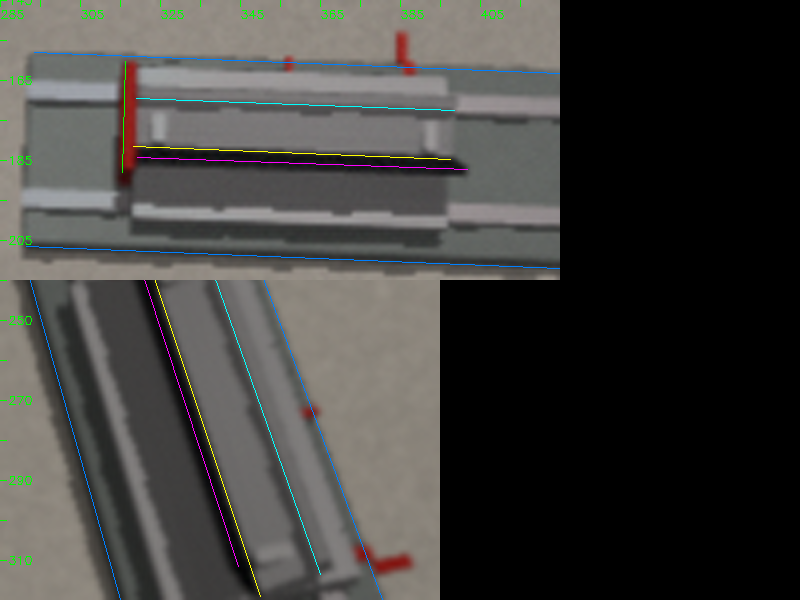

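The overlay matches: the yellow and magenta rest lines, the cyan seat edge, the green plate and the bed edges all lie on the picture. The pointer is about 81 mm short of the line. Next is a move planner and the key waypoints.

```bash
cat > plan.py <<'E'
from fit import *
from bench import ctrl
bp=np.array([.6082,.2864,-.1836,-.0017]);mp=np.load('mach.npy')
yawR=lambda p:R.from_euler('z',p[2])
# tool rotation: z axis d, y axis along y0 (orthogonalised)
def tool(d,y0):
    z=np.array(d,float);z/=np.linalg.norm(z);y=np.array(y0,float);y-=z*(z@y);y/=np.linalg.norm(y)
    return R.from_matrix(np.c_[np.cross(y,z),y,z])
def plan(P,Rt,n=None,s=None):
    s=s or ctrl.get_state();R0=R.from_rotvec(s['tool_rot']);D=np.array(P)-s['position']
    w=(R0.inv()*Rt).as_rotvec()
    n=n or int(np.ceil(max(np.linalg.norm(D)/.045,np.linalg.norm(w)/.12,1)))
    A=sum((R0*R.from_rotvec(w*k/n)).as_matrix() for k in range(n))
    dp=np.linalg.solve(A,D);print('rows',n,'dp',dp.round(4).tolist(),'tw',(w/n).round(4).tolist(),'|D|',np.linalg.norm(D).round(3))
def st():
    s=ctrl.get_state();print('t%.1f'%s['time'],s['position'].round(4),'F',s['ft_force'].round(1),'g',round(s['grip_width'],3),round(s['grip_force'],1),'q',s['joint_positions'].round(2));print(R.from_rotvec(s['tool_rot']).as_matrix().round(3).tolist());return s
E
python3 - <<'E'
from plan import *
st()
yo=bp[3]
print('top front edge mid',pose(bp,[case(yo,-.008,0,.088),case(yo,0,0,.088),foot,(-.049,0,.064)]).round(4))
bx=yawR(bp).apply([1,0,0]);by=yawR(bp).apply([0,1,0]);print(bx,by)
P=pose(bp,[case(yo,-.008,0,.088)])[0]+[0,0,.10]
for y0 in(by,-by): plan(P,tool([0,0,-1],y0))
print('seat',pose(mp,[(mp[3],mp[5],mp[4])]))
E
```

```text
t0.1 [ 0.2341 -0.6059  0.2216] F [ 0.5 -0.6  0.7] g 1.003 0.0 q [ 1.22  0.32 -0.07  1.45  0.02  1.37 -0.06]
[[0.933, 0.361, -0.001], [0.361, -0.933, 0.002], [-0.0, -0.002, -1.0]]
top front edge mid [[0.5974 0.2867 0.1067]
 [0.6051 0.2852 0.1053]
 [0.5826 0.2911 0.02  ]
 [0.56   0.2953 0.064 ]]
[ 0.98319281 -0.18257024  0.        ] [0.18257024 0.98319281 0.        ]
rows 22 dp [0.0538, 0.024, 0.0007] tw [-0.0, -0.0001, -0.1177] |D| 0.964
rows 22 dp [0.0209, -0.0391, 0.0007] tw [-0.0001, 0.0, 0.0251] |D| 0.964
seat [[ 0.58407874 -0.15312637  0.05297562]]
```

```bash
python3 - <<'E'
from plan import *
bx=yawR(bp).apply([1,0,0])
P=pose(bp,[case(bp[3],-.008,0,.088)])[0]-.006*bx+[0,0,.06]
for y0 in(bx,-bx): plan(P+[0,0,.1],tool([0,0,-1],y0),24)
E
```

```text
rows 24 dp [0.0396, -0.0137, -0.0019] tw [-0.0001, -0.0, -0.0424] |D| 0.963
rows 24 dp [-0.0129, -0.047, -0.0018] tw [-0.0, 0.0001, 0.0885] |D| 0.963
```

Request:
apply_moves(
  dp=[
    [0.0396,-0.0137,-0.004],
    [0.0396,-0.0137,-0.004],
    [0.0396,-0.0137,-0.004],
    [0.0396,-0.0137,-0.004],
    [0.0396,-0.0137,-0.004],
    [0.0396,-0.0137,-0.004],
    [0.0396,-0.0137,-0.004],
    [0.0396,-0.0137,-0.004],
    [0.0396,-0.0137,-0.004],
    [0.0396,-0.0137,-0.004],
  ],
  twist=[
    [0,0,-0.0424],
    [0,0,-0.0424],
    [0,0,-0.0424],
    [0,0,-0.0424],
    [0,0,-0.0424],
    [0,0,-0.0424],
    [0,0,-0.0424],
    [0,0,-0.0424],
    [0,0,-0.0424],
    [0,0,-0.0424],
  ],
  fingers=[1,1,1,1,1,1,1,1,1,1],
  newtons=20,
)

```text
time: 1.1
position: [0.4958, -0.2808, 0.2623]
tool_rot: [-2.897, -1.215, 0.001]
ft_force: [-0.1, -0.4, -0.4]
grip_width: 0.169
grip_force: 0.0
```

Request:
apply_moves(
  dp=[
    [0.0396,-0.0137,-0.002],
    [0.0396,-0.0137,-0.002],
    [0.0396,-0.0137,0],
    [0.0396,-0.0137,0],
    [0.0396,-0.0137,0],
    [0.0396,-0.0137,0],
    [0.0396,-0.0137,0],
    [0.0396,-0.0137,0],
    [0.0396,-0.0137,0],
    [0.0396,-0.0137,0],
  ],
  twist=[
    [0,0,-0.0424],
    [0,0,-0.0424],
    [0,0,-0.0424],
    [0,0,-0.0424],
    [0,0,-0.0424],
    [0,0,-0.0424],
    [0,0,-0.0424],
    [0,0,-0.0424],
    [0,0,-0.0424],
    [0,0,-0.0424],
  ],
  fingers=[1,1,1,1,1,1,1,1,1,1],
)

```text
time: 2.1
position: [0.5997, 0.1215, 0.266]
tool_rot: [-2.577, -1.797, 0.001]
ft_force: [1.1, -0.3, 1.0]
grip_width: 0.007
grip_force: 0.0
```

```bash
python3 - <<'E'
from plan import *
st()
bx=yawR(bp).apply([1,0,0])
P=pose(bp,[case(bp[3],-.008,0,.088)])[0]-.006*bx+[0,0,.04]
plan(P,tool([0,0,-1],bx))
E
```

```text
t2.1 [0.5997 0.1215 0.266 ] F [ 1.1 -0.3  1. ] g 0.007 0.0 q [ 0.3   0.29 -0.68  1.47  0.18  1.45 -0.73]
[[0.345, 0.938, -0.001], [0.938, -0.345, -0.0], [-0.001, -0.001, -1.0]]
rows 5 dp [0.0315, -0.0109, 0.0239] tw [-0.0001, 0.0001, -0.0338] |D| 0.205
```

Request:
apply_moves(
  dp=[
    [0.0315,-0.0109,0.0239],
    [0.0315,-0.0109,0.0239],
    [0.0315,-0.0109,0.0239],
    [0.0315,-0.0109,0.0239],
    [0.0315,-0.0109,0.0239],
    [0,0,0],
    [0,0,0],
  ],
  twist=[
    [0,0,-0.0338],
    [0,0,-0.0338],
    [0,0,-0.0338],
    [0,0,-0.0338],
    [0,0,-0.0338],
    [0,0,0],
    [0,0,0],
  ],
  fingers=[1,1,1,1,1,1,1],
)

```text
time: 2.8
position: [0.591, 0.287, 0.1458]
tool_rot: [-2.415, -2.009, 0.004]
ft_force: [0.5, -0.0, 0.8]
grip_width: 0.007
grip_force: 0.0
```

```bash
python3 - <<'E'
from plan import *
from bench import get_image
st()
bx=yawR(bp).apply([1,0,0])
P=pose(bp,[case(bp[3],-.008,0,.088)])[0]-.006*bx+[0,0,.01]
plan(P,tool([0,0,-1],bx))
s=get_image('side')[:,:,::-1];
t=get_image('top')[:,:,::-1]
o=np.zeros((500,800,3),np.uint8);o[:,:400]=crop('s',s,260,85,80,100,5);o[:320,400:]=crop('t',t,137,135,100,80,4);cv2.imwrite('pics/b2.png',o)
E
```

```text
t2.8 [0.591  0.287  0.1458] F [ 0.5 -0.   0.8] g 0.007 0.0 q [ 0.05  0.48 -0.72  1.51  0.32  1.28 -0.9 ]
[[0.182, 0.983, -0.002], [0.983, -0.182, -0.001], [-0.001, -0.002, -1.0]]
rows 1 dp [0.0009, 0.0004, 0.0292] tw [-0.0021, 0.0013, 0.0006] |D| 0.029
```

View pics/b2.png

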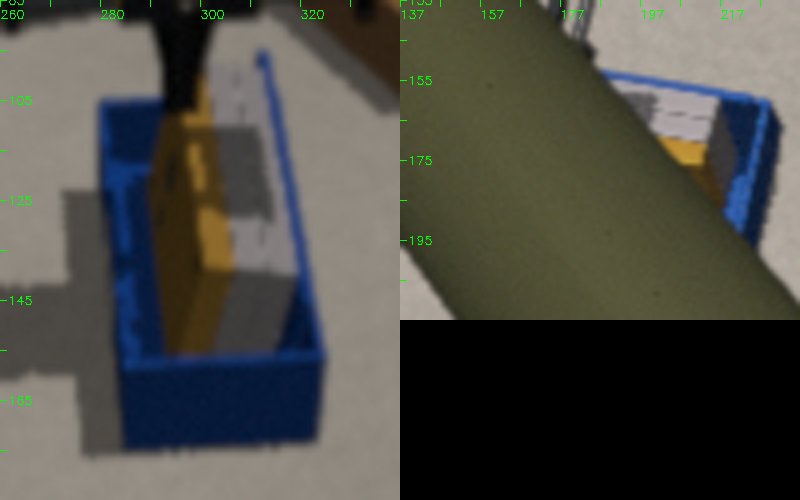

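The shut finger tip is at side px (296,106), just above the brass case's front top edge, and the top view is hidden by the arm. I'll lower until it touches.

Request:
apply_moves(
  dp=[
    [0,0,0.015],
    [0,0,0.013],
    [0,0,0.004],
    [0,0,0.002],
    [0,0,0.002],
    [0,0,0],
  ],
  twist=[
    [0,0,0],
    [0,0,0],
    [0,0,0],
    [0,0,0],
    [0,0,0],
    [0,0,0],
  ],
  fingers=[1,1,1,1,1,1],
)

```text
time: 3.5
position: [0.592, 0.2865, 0.111]
tool_rot: [2.417, 2.007, 0.0]
ft_force: [0.4, -0.1, 0.8]
grip_width: 0.006
grip_force: 0.0
```

Request:
apply_moves(
  dp=[
    [0,0,0.002],
    [0,0,0.001],
    [0,0,0],
  ],
  twist=[
    [0,0,0],
    [0,0,0],
    [0,0,0],
  ],
  fingers=[1,1,1],
)

```text
time: 3.8
position: [0.592, 0.2865, 0.108]
tool_rot: [2.417, 2.007, -0.0]
ft_force: [-0.5, -0.3, 0.8]
grip_width: 0.009
grip_force: 0.0
```

Request:
apply_moves(
  dp=[
    [0,0,0.001],
    [0,0,0.001],
    [0,0,0],
  ],
  twist=[
    [0,0,0],
    [0,0,0],
    [0,0,0],
  ],
  fingers=[1,1,1],
)

```text
time: 4.1
position: [0.5921, 0.2866, 0.107]
tool_rot: [2.417, 2.006, 0.001]
ft_force: [-1.7, 0.1, 4.6]
grip_width: 0.007
grip_force: 2.7
```

Request:
apply_moves(
  dp=[
    [0,-0.002,0.0005],
    [0,-0.003,0],
    [0,-0.003,0],
    [0,0,0],
  ],
  twist=[
    [0,0,0],
    [0,0,0],
    [0,0,0],
    [0,0,0],
  ],
  fingers=[1,1,1,1],
)

```text
time: 4.5
position: [0.5861, 0.2878, 0.1078]
tool_rot: [2.415, 2.004, 0.006]
ft_force: [1.4, -1.8, 7.1]
grip_width: 0.007
grip_force: 3.5
```

Request:
apply_moves(
  dp=[
    [0,-0.003,0],
    [0,-0.003,0],
    [0,-0.003,0],
    [0,-0.003,0],
    [0,0,0],
  ],
  twist=[
    [0,0,0],
    [0,0,0],
    [0,0,0],
    [0,0,0],
    [0,0,0],
  ],
  fingers=[1,1,1,1,1],
)

```text
time: 5.0
position: [0.5742, 0.2901, 0.1084]
tool_rot: [2.415, 2.004, 0.006]
ft_force: [0.1, -2.3, 9.5]
grip_width: 0.004
grip_force: 5.2
```

```bash
python3 - <<'E'
from plan import *
from bench import get_image
s=get_image('side')[:,:,::-1]
cv2.imwrite('pics/b3.png',crop('s',s,260,85,80,100,5))
E
```

```text
(no output)
```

View pics/b3.png

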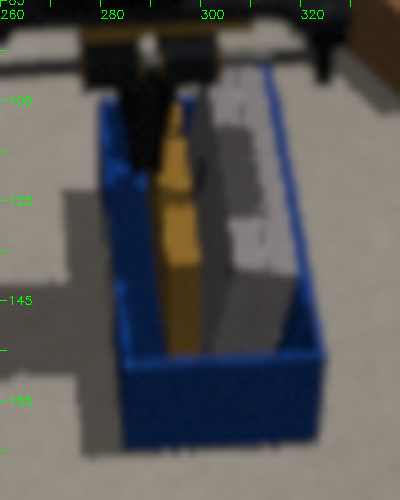

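Clear gap now: the brass case stands about upright at (296,138) and the steel ones haven't moved. I'll keep dragging until it falls forward.

Request:
apply_moves(
  dp=[
    [0,-0.003,-0.0005],
    [0,-0.003,-0.0005],
    [0,-0.003,0],
    [0,-0.003,0],
    [0,-0.003,0],
    [0,-0.003,0],
    [0,0,0],
  ],
  twist=[
    [0,0,0],
    [0,0,0],
    [0,0,0],
    [0,0,0],
    [0,0,0],
    [0,0,0],
    [0,0,0],
  ],
  fingers=[1,1,1,1,1,1,1],
)

```text
time: 5.75
position: [0.5538, 0.2938, 0.1062]
tool_rot: [-2.416, -2.007, 0.001]
ft_force: [-1.0, 0.0, 2.6]
grip_width: 0.008
grip_force: 1.6
```

Request:
apply_moves(
  dp=[
    [0,-0.004,0],
    [0,-0.004,0.0005],
    [0,-0.004,0.001],
    [0,-0.004,0.001],
    [0,-0.004,0],
    [0,0,0],
    [0,0,-0.02],
    [0,0,-0.04],
    [0,0,-0.04],
    [0,0,0],
  ],
  twist=[
    [0,0,0],
    [0,0,0],
    [0,0,0],
    [0,0,0],
    [0,0,0],
    [0,0,0],
    [0,0,0],
    [0,0,0],
    [0,0,0],
    [0,0,0],
  ],
  fingers=[1,1,1,1,1,1,1,1,1,1],
)

```text
time: 6.75
position: [0.5378, 0.2995, 0.2104]
tool_rot: [2.415, 2.005, 0.016]
ft_force: [0.5, 1.2, 0.2]
grip_width: 0.002
grip_force: 0.0
```

```bash
cat > tip.py <<'E'
from plan import *
b=np.radians(-28)  # leaning to -x
tx=np.array([np.cos(b),0,-np.sin(b)]);tz=np.array([np.sin(b),0,np.cos(b)])
def tip(yo,x,y,z): return foot+(x+.008)*tx+z*tz+np.array([0,yo+y,0])
E
python3 - <<'E'
from tip import *
from bench import get_image
yo=bp[3]
s=get_image('side')[:,:,::-1];x0,y0,k=260,85,5
cv2.imwrite('pics/side_raw4.png',s)
c=crop('s',s,x0,y0,80,100,k)
C4=pose(bp,[tip(yo,x,y,.088) for x,y in((-.008,-.0825),(.008,-.0825),(.008,.0825),(-.008,.0825))])
cv2.polylines(c,[((proj('side',C4)-[x0,y0]+.5)*k).astype(int)],True,(0,0,255),1)
cv2.imwrite('pics/b4.png',c);st()
bx=yawR(bp)
T=pose(bp,[tip(yo,0,0,.088)])[0];cz=bx.apply(tz)
Rt=tool(-cz,bx.apply([1,0,0]));print('top',T)
plan(T+.07*cz,Rt)
E
```

```text
t6.8 [0.5366 0.2984 0.2074] F [ 0.   0.  -0.4] g 0.006 0.0 q [ 0.07  0.34 -0.77  1.55  0.24  1.34 -0.91]
[[0.184, 0.983, 0.006], [0.983, -0.184, 0.003], [0.004, 0.005, -1.0]]
top [0.54865235 0.29572841 0.10145516]
rows 5 dp [-0.0001, -0.0058, 0.0079] tw [-0.0967, -0.0006, -0.0005] |D| 0.049
```

View pics/b4.png

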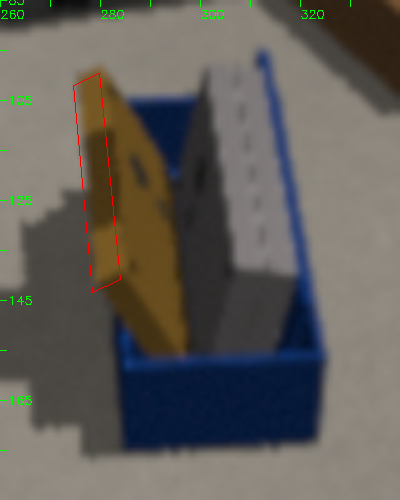

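The brass case now leans forward over the front rim, with its top face from about (276,100) to (281,142). The steel cases have stayed put. The 28° model is within 1–2 px, so I'll refine it numerically from the brass mask.

```bash
python3 - <<'E'
from tip import *
s=cv2.imread('pics/side_raw4.png').astype(int)
r=s[85:185,262:345]
big=cv2.resize(s.astype(np.uint8)[85:185,262:345],None,fx=6,fy=6,interpolation=cv2.INTER_CUBIC).astype(int)
m=((big[:,:,2]-big[:,:,0])>32)&((big[:,:,2]>1.4*big[:,:,0]))
m=m.astype(np.uint8);n,l,stt,_=cv2.connectedComponentsWithStats(m);i=1+stt[1:,4].argmax();m=(l==i).astype(np.uint8)
c=max(cv2.findContours(m,0,2)[0],key=cv2.contourArea)
print((cv2.approxPolyDP(cv2.convexHull(c),6,True)[:,0]/6+[262-.42,85-.42]).round(1).tolist())
def mask(p):
    # p: lean deg, dx(bin), yo, dz -> model silhouette hull
    b=np.radians(-p[0]);X=np.array([np.cos(b),0,-np.sin(b)]);Z=np.array([np.sin(b),0,np.cos(b)])
    f=foot+[p[1],0,0]
    P=[f+(x)*X+z*Z+np.array([0,p[2]+y,0]) for x in(0,.016) for y in(-.0825,.0825) for z in(.088,.05)]
    return proj('side',pose(bp,P))
for p in((28,0,-.0017),(28,0,.002),(26,0,.002),(28,.003,.002)):
    print(p,mask(p).round(1)[[0,2,4,6]].tolist())
E
```

```text
[[278.2, 98.1], [280.6, 98.4], [291.7, 116.2], [296.9, 148.9], [296.1, 154.9], [289.2, 154.4], [278.2, 140.2], [275.2, 99.9]]
(28, 0, -0.0017) [[278.0, 143.0], [274.2, 101.6], [283.7, 140.5], [279.4, 99.1]]
(28, 0, 0.002) [[277.9, 142.0], [274.1, 100.8], [283.6, 139.5], [279.3, 98.3]]
(26, 0, 0.002) [[279.0, 141.5], [275.1, 100.3], [284.8, 139.1], [280.4, 98.0]]
(28, 0.003, 0.002) [[279.1, 142.0], [275.2, 100.7], [284.8, 139.4], [280.4, 98.2]]
```

```bash
sed -i 's/radians(-28)/radians(-27.5)/' tip.py; python3 - <<'E'
from tip import *
yo=.003;bx=yawR(bp)
T=pose(bp,[tip(yo,0,0,.088)])[0];cz=bx.apply(tz)
Rt=tool(-cz,bx.apply([1,0,0]));print('top',T)
plan(T+.05*cz,Rt)
E
```

```text
top [0.55021058 0.30021941 0.10175094]
rows 4 dp [0.001, -0.0053, 0.0147] tw [-0.1187, -0.0008, -0.0006] |D| 0.062
```

Request:
apply_moves(
  dp=[
    [0.001,-0.0053,0.0147],
    [0.001,-0.0053,0.0147],
    [0.001,-0.0053,0.0147],
    [0.001,-0.0053,0.0147],
    [0,0,0],
    [0,0,0],
    [0,0,0],
    [0,0,0],
  ],
  twist=[
    [-0.1187,0,0],
    [-0.1187,0,0],
    [-0.1187,0,0],
    [-0.1187,0,0],
    [0,0,0],
    [0,0,0],
    [0,0,0],
    [0,0,0],
  ],
  fingers=[0.43,0.43,0.43,0.43,0.43,0.43,0.43,0.43],
)

```text
time: 7.6
position: [0.5279, 0.3028, 0.1445]
tool_rot: [2.116, 1.75, 0.426]
ft_force: [1.0, -1.2, -0.2]
grip_width: 0.557
grip_force: 0.0
```

```bash
python3 - <<'E'
from tip import *
yo=.003;bx=yawR(bp)
T=pose(bp,[tip(yo,0,0,.088)])[0];cz=bx.apply(tz)
Rt=tool(-cz,bx.apply([1,0,0]));st()
plan(T-.029*cz,Rt,8)
E
```

```text
t7.6 [0.5279 0.3028 0.1445] F [ 1.  -1.2 -0.2] g 0.557 0.0 q [-0.07  0.14 -0.77  1.96  0.64  0.92 -1.37]
[[0.187, 0.873, 0.45], [0.982, -0.167, -0.083], [0.002, 0.457, -0.889]]
rows 8 dp [0.0002, 0.0, 0.0097] tw [-0.0006, -0.0, -0.0006] |D| 0.077
```

Request:
apply_moves(
  dp=[
    [0,0,0.0097],
    [0,0,0.0097],
    [0,0,0.0097],
    [0,0,0.0097],
    [0,0,0.0097],
    [0,0,0.0097],
    [0,0,0.0097],
    [0,0,0.0097],
    [0,0,0],
  ],
  twist=[
    [0,0,0],
    [0,0,0],
    [0,0,0],
    [0,0,0],
    [0,0,0],
    [0,0,0],
    [0,0,0],
    [0,0,0],
    [0,0,0],
  ],
  fingers=[0.43,0.43,0.43,0.43,0.43,0.43,0.43,0.43,0.43],
)

```text
time: 8.5
position: [0.5603, 0.2954, 0.0722]
tool_rot: [2.113, 1.753, 0.421]
ft_force: [-0.9, -0.8, -0.0]
grip_width: 0.574
grip_force: 0.0
```

Request:
apply_moves(
  dp=[
    [0,0,0],
    [0,0,0],
    [0,0,0],
    [0,0,0],
    [0,0,0],
    [0,0,0],
    [0,0,0],
  ],
  twist=[
    [0,0,0],
    [0,0,0],
    [0,0,0],
    [0,0,0],
    [0,0,0],
    [0,0,0],
    [0,0,0],
  ],
  fingers=[0.6,0.7,0.9,1,1,1,1],
  newtons=25,
)

```text
time: 9.2
position: [0.5634, 0.296, 0.0761]
tool_rot: [2.11, 1.75, 0.43]
ft_force: [6.7, -1.1, 1.9]
grip_width: 0.181
grip_force: 24.5
```

Request:
apply_moves(
  dp=[
    [0,0.002,-0.005],
    [0,0.001,-0.01],
    [0,0,-0.015],
    [0,0,-0.015],
    [0,0,-0.02],
    [0,0,-0.02],
    [0,0,-0.02],
    [0,0,-0.02],
    [0,0,0],
    [0,0,0],
  ],
  twist=[
    [0,0,0],
    [0,0,0],
    [0,0,0],
    [0,0,0],
    [0,0,0],
    [0,0,0],
    [0,0,0],
    [0,0,0],
    [0,0,0],
    [0,0,0],
  ],
  fingers=[1,1,1,1,1,1,1,1,1,1],
)

```text
time: 10.2
position: [0.5064, 0.3059, 0.1854]
tool_rot: [2.112, 1.754, 0.422]
ft_force: [0.1, 0.0, -5.2]
grip_width: 0.181
grip_force: 25.0
```

Held, lifted clear (grip opening 15.7 mm, about 4–5 N of weight). Now the hover pose above the cradle.

```bash
cat > place.py <<'E'
from tip import *
from fit2 import u,n
mR=yawR(mp);S=pose(mp,[(mp[3],mp[5],mp[4])])[0];N=mR.apply(n);U=mR.apply(u);Y=mR.apply([0,1,0])
Rp=tool(-N,U)
def tcp(h,du=0,dy=0,l=.059): return S+(h+l)*N+du*U+dy*Y
E
python3 - <<'E'
from place import *
st();print('S',S);plan(tcp(.06,.005),Rp)
E
```

```text
t10.2 [0.5064 0.3059 0.1854] F [ 0.1  0.  -5.2] g 0.181 25.0 q [-0.05  0.06 -0.79  1.94  0.54  0.98 -1.29]
[[0.184, 0.875, 0.448], [0.983, -0.164, -0.085], [-0.001, 0.456, -0.89]]
S [ 0.58407874 -0.15312637  0.05297562]
rows 11 dp [-0.0408, 0.007, 0.0053] tw [0.0081, 0.0052, -0.0112] |D| 0.459
```

Request:
apply_moves(
  dp=[
    [-0.03,0.007,0.0053],
    [-0.0408,0.007,0.0053],
    [-0.0408,0.007,0.0053],
    [-0.0408,0.007,0.0053],
    [-0.0408,0.007,0.0053],
    [-0.0408,0.007,0.0053],
    [-0.0408,0.007,0.0053],
    [-0.0408,0.007,0.0053],
    [-0.0408,0.007,0.0053],
    [-0.0408,0.007,0.0053],
  ],
  twist=[
    [0.0081,0.0052,-0.0112],
    [0.0081,0.0052,-0.0112],
    [0.0081,0.0052,-0.0112],
    [0.0081,0.0052,-0.0112],
    [0.0081,0.0052,-0.0112],
    [0.0081,0.0052,-0.0112],
    [0.0081,0.0052,-0.0112],
    [0.0081,0.0052,-0.0112],
    [0.0081,0.0052,-0.0112],
    [0.0081,0.0052,-0.0112],
  ],
  fingers=[1,1,1,1,1,1,1,1,1,1],
)

```text
time: 11.2
position: [0.5393, -0.1008, 0.1657]
tool_rot: [2.064, 1.941, 0.381]
ft_force: [1.4, 0.9, -3.0]
grip_width: 0.183
grip_force: 25.0
```

Request:
apply_moves(
  dp=[
    [-0.03,0.007,0.0053],
    [-0.015,0,0],
    [0,0,0],
    [0,0,0],
  ],
  twist=[
    [0.0081,0.0052,-0.0112],
    [0,0,0],
    [0,0,0],
    [0,0,0],
  ],
  fingers=[1,1,1,1],
)

```text
time: 11.6
position: [0.5458, -0.1436, 0.164]
tool_rot: [2.059, 1.959, 0.379]
ft_force: [0.3, 0.2, -3.2]
grip_width: 0.182
grip_force: 25.0
```

```bash
python3 - <<'E'
from place import *
from bench import get_image
s=st();plan(tcp(.06,.005),Rp)
im=get_image('side')[:,:,::-1].copy();cv2.imwrite('pics/hold.png',im)
T=R.from_rotvec(s['tool_rot']).as_matrix();p=s['position']
def corners(l=.059,dy=0):
    # case axes from tool: x=tool y, z=-tool z, y=-/+ tool x
    X,Z=T[:,1],-T[:,2];Yc=np.cross(Z,X);o=p-l*Z+dy*Yc
    return np.array([o+a*.008*X+b*.0825*Yc+c*Z for a in(-1,1) for b in(-1,1) for c in(0,.088)])
big=im.astype(int);m=((big[:,:,2]-big[:,:,0])>32)&(big[:,:,2]>1.4*big[:,:,0])
m[:, :250]=0
nn,l,stt,_=cv2.connectedComponentsWithStats(m.astype(np.uint8))
print([stt[i].tolist() for i in range(1,nn) if stt[i,4]>40])
print(proj('side',corners()).round(1).tolist())
c=crop('s',im,270,150,130,150,4)
q=((proj('side',corners())-[270,150]+.5)*4).astype(int)
for i,j in((0,1),(2,3),(4,5),(6,7),(0,2),(1,3),(4,6),(5,7),(0,4),(1,5),(2,6),(3,7)): cv2.line(c,tuple(map(int,q[i])),tuple(map(int,q[j])),(0,0,255),1)
cv2.imwrite('pics/holdc.png',c)
E
```

```text
t11.6 [ 0.5458 -0.1436  0.164 ] F [ 0.3  0.2 -3.2] g 0.182 25.0 q [ 0.28 -0.08 -0.02  2.07 -0.12  0.78  0.28]
[[0.05, 0.927, 0.372], [0.999, -0.047, -0.017], [0.001, 0.372, -0.928]]
rows 1 dp [-0.0076, -0.0007, -0.0016] tw [-0.0029, -0.0008, -0.0011] |D| 0.008
[[295, 0, 97, 74, 3726], [318, 60, 50, 46, 1342], [360, 123, 15, 30, 255], [396, 168, 41, 77, 781], [451, 186, 12, 13, 119], [321, 223, 11, 8, 49], [326, 234, 33, 60, 764], [416, 252, 83, 84, 4219], [383, 306, 15, 8, 65]]
[[351.1, 295.4], [338.6, 276.7], [328.0, 225.6], [314.9, 203.2], [359.2, 292.4], [347.4, 273.3], [335.2, 222.7], [322.6, 200.0]]
```

View pics/holdc.png

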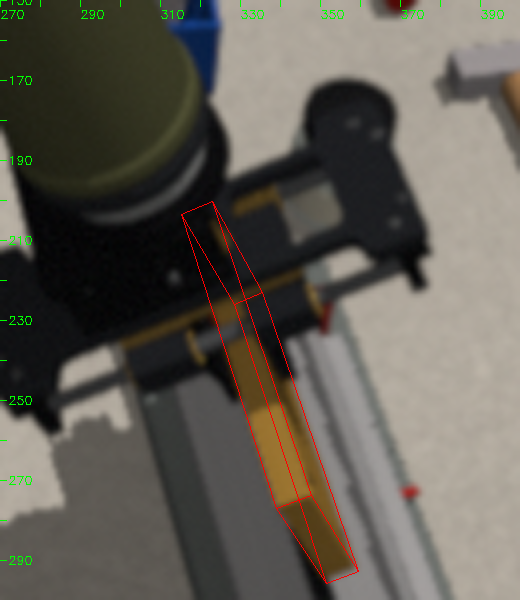

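The model outline lies on the held brass case: near top corner at (339,276), near bottom at (351,294), all within about 1 px. So the case is central in the grip with about 59 mm below the tip. Now I'll centre it and lower.

Request:
apply_moves(
  dp=[
    [-0.0076,-0.0007,0],
    [0,0,0.01],
    [0,0,0.01],
    [0,0,0.01],
    [0,0,0.008],
    [0,0,0.006],
    [0,0,0],
    [0,0,0],
  ],
  twist=[
    [-0.003,-0.001,-0.001],
    [0,0,0],
    [0,0,0],
    [0,0,0],
    [0,0,0],
    [0,0,0],
    [0,0,0],
    [0,0,0],
  ],
  fingers=[1,1,1,1,1,1,1,1],
)

```text
time: 12.45
position: [0.5629, -0.1522, 0.1252]
tool_rot: [2.053, 1.955, 0.384]
ft_force: [0.5, -0.1, -4.0]
grip_width: 0.183
grip_force: 25.0
```

```bash
python3 - <<'E'
from place import *
st();plan(tcp(0,.003),Rp)
E
```

```text
t12.4 [ 0.5629 -0.1522  0.1252] F [ 0.5 -0.1 -4. ] g 0.183 25.0 q [ 0.28 -0.   -0.01  2.08 -0.13  0.68  0.31]
[[0.049, 0.924, 0.378], [0.999, -0.045, -0.019], [-0.001, 0.379, -0.926]]
rows 1 dp [0.0001, -0.0045, 0.0159] tw [0.0044, 0.0005, 0.0007] |D| 0.017
```

Request:
apply_moves(
  dp=[
    [0,-0.004,0.003],
    [0,0,0.003],
    [0,0,0.002],
    [0,0,0.002],
    [0,0,0],
  ],
  twist=[
    [0.004,0,0],
    [0,0,0],
    [0,0,0],
    [0,0,0],
    [0,0,0],
  ],
  fingers=[1,1,1,1,1],
)

```text
time: 12.95
position: [0.5628, -0.1522, 0.1143]
tool_rot: [2.055, 1.958, 0.38]
ft_force: [-0.2, -0.1, -4.8]
grip_width: 0.181
grip_force: 25.0
```

Request:
apply_moves(
  dp=[
    [0,0,0.002],
    [0,0,0.001],
    [0,0,0],
  ],
  twist=[
    [0,0,0],
    [0,0,0],
    [0,0,0],
  ],
  fingers=[1,1,1],
)

```text
time: 13.25
position: [0.564, -0.1523, 0.1116]
tool_rot: [2.055, 1.958, 0.38]
ft_force: [-1.3, 0.9, -4.6]
grip_width: 0.181
grip_force: 25.0
```

Request:
apply_moves(
  dp=[
    [0,0,0.001],
    [0,0,0.001],
    [0,0,0],
  ],
  twist=[
    [0,0,0],
    [0,0,0],
    [0,0,0],
  ],
  fingers=[1,1,1],
)

```text
time: 13.55
position: [0.5649, -0.1524, 0.1099]
tool_rot: [2.055, 1.957, 0.38]
ft_force: [0.0, -0.8, -4.2]
grip_width: 0.184
grip_force: 25.0
```

Request:
apply_moves(
  dp=[
    [0,0,0.001],
    [0,0,0.001],
    [0,0,0],
  ],
  twist=[
    [0,0,0],
    [0,0,0],
    [0,0,0],
  ],
  fingers=[1,1,1],
)

```text
time: 13.85
position: [0.5653, -0.1522, 0.1096]
tool_rot: [2.055, 1.958, 0.381]
ft_force: [-9.4, 2.4, 9.6]
grip_width: 0.184
grip_force: 25.0
```

Request:
apply_moves(
  dp=[
    [0,0,0.001],
    [0,0,0.001],
    [0,0,0],
  ],
  twist=[
    [0,0,0],
    [0,0,0],
    [0,0,0],
  ],
  fingers=[1,1,1],
)

```text
time: 14.15
position: [0.5661, -0.1529, 0.1098]
tool_rot: [2.054, 1.957, 0.381]
ft_force: [-18.8, 3.6, 22.2]
grip_width: 0.185
grip_force: 25.1
```

Request:
apply_moves(
  dp=[
    [0,0,0.001],
    [0,0,0.001],
    [0,0,0],
  ],
  twist=[
    [0,0,0],
    [0,0,0],
    [0,0,0],
  ],
  fingers=[1,1,1],
)

```text
time: 14.45
position: [0.5676, -0.1537, 0.1098]
tool_rot: [2.053, 1.955, 0.382]
ft_force: [-25.7, 3.8, 31.7]
grip_width: 0.186
grip_force: 25.1
```

Request:
apply_moves(
  dp=[
    [0,0,-0.003],
    [0,0,-0.001],
    [0,-0.002,0],
    [0,-0.002,0],
    [0,0,0],
  ],
  twist=[
    [0,0,0],
    [0,0,0],
    [0,0,0],
    [0,0,0],
    [0,0,0],
  ],
  fingers=[1,1,1,1,1],
)

```text
time: 14.95
position: [0.5633, -0.1528, 0.108]
tool_rot: [2.052, 1.955, 0.383]
ft_force: [-0.0, -0.9, 4.3]
grip_width: 0.181
grip_force: 25.0
```

```bash
python3 - <<'E'
from place import *
st();plan(tcp(0,0),Rp)
E
```

```text
t14.9 [ 0.5633 -0.1528  0.108 ] F [-0.  -0.9  4.3] g 0.181 25.0 q [ 0.28  0.02 -0.01  2.1  -0.14  0.65  0.32]
[[0.049, 0.924, 0.378], [0.999, -0.045, -0.02], [-0.002, 0.379, -0.926]]
rows 1 dp [0.0007, -0.0014, -0.0002] tw [0.0044, 0.0015, 0.0006] |D| 0.002
```

Request:
apply_moves(
  dp=[
    [0,-0.001,0],
    [0,-0.001,0],
    [0,0,0],
  ],
  twist=[
    [0.004,0,0],
    [0,0,0],
    [0,0,0],
  ],
  fingers=[1,1,1],
)

```text
time: 15.25
position: [0.5626, -0.1527, 0.1077]
tool_rot: [2.053, 1.956, 0.38]
ft_force: [5.6, -2.0, 2.5]
grip_width: 0.181
grip_force: 25.0
```

Request:
apply_moves(
  dp=[
    [0,-0.001,0],
    [0,-0.001,0],
    [0,0,0],
  ],
  twist=[
    [0,0,0],
    [0,0,0],
    [0,0,0],
  ],
  fingers=[1,1,1],
)

```text
time: 15.55
position: [0.5624, -0.1526, 0.1078]
tool_rot: [2.05, 1.954, 0.383]
ft_force: [10.9, -1.8, -0.8]
grip_width: 0.178
grip_force: 25.0
```

Request:
apply_moves(
  dp=[
    [0,0.001,0],
    [0,0.001,0.001],
    [0,0,0],
    [0,0,0],
    [0,0,0],
    [0,0,0],
    [0,0,0],
    [0,0,0],
  ],
  twist=[
    [0,0,0],
    [0,0,0],
    [0,0,0],
    [0,0,0],
    [0,0,0],
    [0,0,0],
    [0,0,0],
    [0,0,0],
  ],
  fingers=[1,1,1,0.75,0.65,0.55,0.5,0.5],
  newtons=10,
)

```text
time: 16.35
position: [0.5594, -0.1517, 0.1038]
tool_rot: [2.059, 1.962, 0.375]
ft_force: [0.6, 0.3, -0.3]
grip_width: 0.476
grip_force: 0.0
```

Request:
apply_moves(
  dp=[
    [0,0,-0.008],
    [0,0,-0.012],
    [0,0,-0.02],
    [0,0,-0.025],
    [0,0,-0.03],
    [0,0,-0.03],
    [0,0,-0.03],
    [0,0,0],
  ],
  twist=[
    [0,0,0],
    [0,0,0],
    [0,0,0],
    [0,0,0],
    [0,0,0],
    [0,0,0],
    [0,0,0],
    [0,0,0],
  ],
  fingers=[0.5,0.5,0.5,0.5,0.5,0.5,0.5,0.5],
)

```text
time: 17.15
position: [0.5041, -0.1502, 0.2553]
tool_rot: [2.051, 1.953, 0.382]
ft_force: [0.5, -0.1, 1.4]
grip_width: 0.499
grip_force: 0.0
```

```bash
python3 - <<'E'
from place import *
from bench import get_image
st()
im=get_image('side')[:,:,::-1].copy();cv2.imwrite('pics/pl.png',im)
it=get_image('top')[:,:,::-1].copy();cv2.imwrite('pics/plt.png',it)
X,Z=U,N
def hull(n,du,h,dy): 
    o=S+du*U+h*N+dy*Y
    return proj(n,np.array([o+a*.008*X+b*.0825*Y+c*Z for a in(-1,1) for b in(-1,1) for c in(0,.088)]))
for n,i in(('side',im),('top',it)):
    q=hull(n,0,0,0);print(n,'model',q.round(1).tolist())
    x0,y0=(q.min(0)-12).astype(int);x1,y1=(q.max(0)+12).astype(int)
    b=cv2.resize(i[y0:y1,x0:x1],None,fx=6,fy=6,interpolation=cv2.INTER_CUBIC).astype(int)
    m=((b[:,:,2]-b[:,:,0])>30)&(b[:,:,1]-b[:,:,0]>10)
    c=max(cv2.findContours(m.astype(np.uint8),0,2)[0],key=cv2.contourArea)
    print('meas',(cv2.approxPolyDP(cv2.convexHull(c),7,True)[:,0]/6+[x0-.42,y0-.42]).round(1).tolist())
E
```

```text
t17.1 [ 0.5041 -0.1502  0.2553] F [ 0.5 -0.1  1.4] g 0.499 0.0 q [ 0.3  -0.24  0.    2.02 -0.11  0.98  0.3 ]
[[0.05, 0.924, 0.38], [0.999, -0.045, -0.022], [-0.003, 0.38, -0.925]]
side model [[356.9, 310.5], [345.5, 294.2], [334.3, 242.5], [322.2, 222.5], [364.6, 307.7], [353.8, 291.1], [341.2, 239.8], [329.6, 219.5]]
meas [[328.2, 219.2], [337.9, 230.9], [363.6, 305.9], [356.9, 308.4], [345.1, 292.7], [325.1, 235.7], [322.2, 222.4]]
top model [[390.2, 184.0], [398.6, 189.7], [324.8, 181.5], [327.3, 186.9], [390.8, 177.7], [399.2, 182.8], [325.2, 175.2], [327.7, 180.1]]
meas [[326.4, 175.2], [360.9, 175.9], [362.4, 187.1], [328.2, 186.7]]
```

The case is released and sits on the model within about 2 px in the side view, so it is home to within a few mm. Next, push.

```bash
cat > push.py <<'E'
from place import *
t=np.radians(20)
Rq=tool(mR.apply([0,-np.sin(t),-np.cos(t)]),mR.apply([1,0,0]))
def tq(y,z): return pose(mp,[(mp[6],y,z)])[0]
E
python3 - <<'E'
from push import *
A=tq(.192,.2);B=tq(.192,.053)
plan(A,Rq,8)
s=dict(ctrl.get_state());s['position']=A;s['tool_rot']=Rq.as_rotvec();plan(B,Rq,5,s);print(A,B,Rq.as_matrix().round(3).tolist())
E
```

```text
rows 8 dp [0.0196, 0.0095, 0.0056] tw [0.0474, -0.0429, -0.0083] |D| 0.178
rows 5 dp [0.0101, -0.0, 0.0276] tw [0.0, 0.0, -0.0] |D| 0.147
[ 0.59512019 -0.0058558   0.2       ] [ 0.59512019 -0.0058558   0.053     ] [[0.046, 0.999, -0.017], [0.939, -0.049, -0.342], [-0.342, -0.0, -0.94]]
```

Request:
apply_moves(
  dp=[
    [0.0196,0.0095,0.0056],
    [0.0196,0.0095,0.0056],
    [0.0196,0.0095,0.0056],
    [0.0196,0.0095,0.0056],
    [0.0196,0.0095,0.0056],
    [0.0196,0.0095,0.0056],
    [0.0196,0.0095,0.0056],
    [0.0196,0.0095,0.0056],
    [0,0,0],
    [0,0,0],
  ],
  twist=[
    [0.0474,-0.0429,-0.0083],
    [0.0474,-0.0429,-0.0083],
    [0.0474,-0.0429,-0.0083],
    [0.0474,-0.0429,-0.0083],
    [0.0474,-0.0429,-0.0083],
    [0.0474,-0.0429,-0.0083],
    [0.0474,-0.0429,-0.0083],
    [0.0474,-0.0429,-0.0083],
    [0,0,0],
    [0,0,0],
  ],
  fingers=[1,1,1,1,1,1,1,1,1,1],
)

```text
time: 18.25
position: [0.5942, -0.0046, 0.1958]
tool_rot: [2.084, 1.991, -0.374]
ft_force: [0.0, -0.0, -0.1]
grip_width: 0.004
grip_force: 0.0
```

```bash
python3 - <<'E'
from push import *
st();plan(tq(.192,.053),Rq,6)
E
```

```text
t18.2 [ 0.5942 -0.0046  0.1958] F [ 0.  -0.  -0.1] g 0.004 0.0 q [ 0.04  0.29 -0.34  1.6   0.43  1.41 -0.44]
[[0.042, 0.999, -0.022], [0.939, -0.047, -0.341], [-0.341, -0.007, -0.94]]
rows 6 dp [0.0079, 0.0003, 0.0224] tw [-0.0009, -0.0001, 0.0007] |D| 0.143
```

Request:
apply_moves(
  dp=[
    [0.0079,0,0.0224],
    [0.0079,0,0.0224],
    [0.0079,0,0.0224],
    [0.0079,0,0.0224],
    [0.0079,0,0.0224],
    [0.0079,0,0.0224],
    [0,0,0],
    [-0.0094,0,0.0034],
    [-0.0094,0,0.0034],
    [0,0,0],
  ],
  twist=[
    [0,0,0],
    [0,0,0],
    [0,0,0],
    [0,0,0],
    [0,0,0],
    [0,0,0],
    [0,0,0],
    [0,0,0],
    [0,0,0],
    [0,0,0],
  ],
  fingers=[1,1,1,1,1,1,1,1,1,1],
)

```text
time: 19.25
position: [0.5942, -0.0299, 0.0577]
tool_rot: [2.088, 1.98, -0.369]
ft_force: [-0.3, -0.1, 1.0]
grip_width: 0.004
grip_force: 0.0
```

```bash
cat > my.py <<'E'
from push import *
s=st();q=s['position']-np.r_[mp[:2],0];print('machine',mR.inv().apply(q).round(4))
E
python3 my.py
```

```text
t19.2 [ 0.5942 -0.0299  0.0577] F [-0.3 -0.1  1. ] g 0.004 0.0 q [ 0.05  0.41 -0.31  1.75  0.5   1.16 -0.53]
[[0.05, 0.999, -0.018], [0.938, -0.053, -0.342], [-0.343, 0.0, -0.939]]
machine [0.0081 0.1679 0.0577]
```

Request:
apply_moves(
  dp=[
    [-0.0019,0,0.0007],
    [-0.0019,0,0.0007],
    [0,0,0],
  ],
  twist=[
    [0,0,0],
    [0,0,0],
    [0,0,0],
  ],
  fingers=[1,1,1],
)

```text
time: 19.55
position: [0.5934, -0.0307, 0.056]
tool_rot: [2.085, 1.986, -0.369]
ft_force: [-0.4, -0.5, -0.0]
grip_width: 0.003
grip_force: 0.0
```

Request:
apply_moves(
  dp=[
    [-0.0019,0,0.0007],
    [-0.001,0,0.0003],
    [0,0,0],
  ],
  twist=[
    [0,0,0],
    [0,0,0],
    [0,0,0],
  ],
  fingers=[1,1,1],
)

```text
time: 19.85
position: [0.5931, -0.0337, 0.0557]
tool_rot: [2.085, 1.987, -0.37]
ft_force: [-0.3, -0.3, -0.0]
grip_width: 0.007
grip_force: 0.0
```

Request:
apply_moves(
  dp=[
    [-0.0019,0,0.0007],
    [-0.0019,0,0.0007],
    [-0.0028,0,0.001],
    [-0.0038,0,0.0014],
    [-0.0038,0,0.0014],
    [-0.0038,0,0.0014],
    [-0.0038,0,0.0014],
    [-0.0028,0,0.001],
    [-0.0019,0,0.0007],
    [0,0,0],
  ],
  twist=[
    [0,0,0],
    [0,0,0],
    [0,0,0],
    [0,0,0],
    [0,0,0],
    [0,0,0],
    [0,0,0],
    [0,0,0],
    [0,0,0],
    [0,0,0],
  ],
  fingers=[1,1,1,1,1,1,1,1,1,1],
)

```text
time: 20.85
position: [0.5917, -0.0627, 0.0558]
tool_rot: [2.086, 1.986, -0.37]
ft_force: [0.0, 1.2, -0.0]
grip_width: 0.007
grip_force: 0.5
```

Request:
apply_moves(
  dp=[
    [-0.0019,0,0.0007],
    [-0.0028,0,0.001],
    [-0.0038,0,0.0014],
    [-0.0038,0,0.0014],
    [-0.0038,0,0.0014],
    [-0.0038,0,0.0014],
    [-0.0038,0,0.0014],
    [-0.0028,0,0.001],
    [-0.0019,0,0.0007],
    [0,0,0],
  ],
  twist=[
    [0,0,0],
    [0,0,0],
    [0,0,0],
    [0,0,0],
    [0,0,0],
    [0,0,0],
    [0,0,0],
    [0,0,0],
    [0,0,0],
    [0,0,0],
  ],
  fingers=[1,1,1,1,1,1,1,1,1,1],
)

```text
time: 21.85
position: [0.5902, -0.0929, 0.0557]
tool_rot: [2.086, 1.986, -0.37]
ft_force: [1.6, 1.0, -0.2]
grip_width: 0.008
grip_force: 0.6
```

```bash
cat > red.py <<'E'
from my import *
from bench import get_image
import sys
for n in('side','top'):
    i=get_image(n)[:,:,::-1].copy();cv2.imwrite(f'pics/{sys.argv[1]}_{n}.png',i)
    box=(310,205,110,130) if n=='side' else(285,145,130,30)
    for im,tag in((cv2.imread(f'pics/{n}0.png'),'start'),(i,'now')):
        x,y,w,h=box;b=cv2.resize(im[y:y+h,x:x+w],None,fx=4,fy=4,interpolation=cv2.INTER_CUBIC).astype(int)
        m=((b[:,:,2]>90)&(b[:,:,2]>2.2*b[:,:,1])&(b[:,:,2]>2*b[:,:,0])).astype(np.uint8)
        k,l,sv,c=cv2.connectedComponentsWithStats(m)
        print(n,tag,[((c[j]/4+[x-.4,y-.4]).round(1).tolist(),(sv[j,:4]/4).round(1).tolist()) for j in range(1,k) if sv[j,4]>30])
E
python3 red.py p1
```

```text
t21.9 [ 0.5902 -0.0929  0.0557] F [ 1.6  1.  -0.2] g 0.008 0.6 q [ 0.14  0.39 -0.28  1.78  0.5   1.11 -0.43]
[[0.046, 0.999, -0.019], [0.939, -0.049, -0.341], [-0.342, -0.002, -0.94]]
machine [0.0073 0.1049 0.0557]
side start [([339.9, 224.6], [17.2, 16.5, 26.0, 7.2]), ([371.9, 272.6], [61.2, 67.2, 2.5, 2.0]), ([385.4, 308.0], [74.2, 101.8, 3.5, 3.5]), ([392.4, 310.5], [78.2, 104.2, 9.2, 3.8])]
side now [([350.9, 246.6], [31.0, 38.5, 20.8, 7.8]), ([330.6, 250.4], [20.2, 44.2, 1.8, 3.2]), ([381.3, 297.2], [70.5, 91.8, 2.8, 2.2]), ([385.4, 308.0], [74.2, 101.8, 3.5, 3.5]), ([392.4, 310.6], [78.5, 104.2, 9.0, 3.8])]
top start [([385.5, 158.3], [99.2, 8.5, 4.2, 10.0]), ([356.7, 160.6], [71.2, 14.8, 1.8, 2.8]), ([316.7, 167.8], [30.2, 15.5, 4.0, 14.5])]
top now [([385.5, 158.3], [99.2, 8.5, 4.2, 10.0]), ([379.5, 161.4], [94.2, 15.8, 1.5, 2.5]), ([341.5, 168.3], [54.8, 17.0, 3.5, 13.0])]
```

```bash
cat > tri.py <<'E'
from push import *
tri=lambda a,b:LS(lambda P:np.r_[(proj('top',P)-a).ravel(),(proj('side',P)-b).ravel()],[.6,-.1,.05])
inv=lambda P:mR.inv().apply(P-np.r_[mp[:2],0]).round(4)
def show(nm,a,b):
    t=tri(a,b);print(nm,inv(t.x),t.fun.round(1),'z.022:',inv(at_z('top',a,.022)),inv(at_z('side',b,.022)),'z.035',inv(at_z('top',a,.035)),inv(at_z('side',b,.035)))
E
python3 - <<'E'
from tri import *
import cv2
show('ptr0',(356.7,160.6),(371.9,272.6));show('ptr1',(379.5,161.4),(381.3,297.2));show('line',(387.2,162.2),(385.4,308))
t=cv2.imread('pics/p1_top.png').astype(int)
for y in range(153,166): print(y,[int(t[y,x,2]-t[y,x,1]) for x in range(374,394)])
E
```

```text
ptr0 [0.0581 0.045  0.0362] [-0.   0.3  0.2 -0.1] z.022: [0.0632 0.0428 0.022 ] [0.0625 0.0524 0.022 ] z.035 [0.0592 0.0448 0.035 ] [0.058  0.0456 0.035 ]
ptr1 [ 0.0587 -0.0141  0.0354] [-0.   0.2  0.2 -0. ] z.022: [ 0.0634 -0.0169  0.022 ] [ 0.063  -0.0081  0.022 ] z.035 [ 0.0594 -0.0142  0.035 ] [ 0.0585 -0.0139  0.035 ]
line [ 0.0608 -0.0358  0.0279] [ 0.  -0.2 -0.2  0. ] z.022: [ 0.062  -0.0371  0.022 ] [ 0.0632 -0.0333  0.022 ] z.035 [ 0.058  -0.0341  0.035 ] [ 0.0587 -0.0388  0.035 ]
153 [9, 8, 9, 7, 8, 7, 8, 8, 11, 21, 70, 91, 67, 26, 9, 7, 8, 7, 8, 8]
154 [8, 7, 7, 8, 7, 8, 8, 7, 8, 24, 94, 124, 89, 32, 10, 9, 7, 8, 9, 7]
155 [7, 7, 7, 8, 8, 8, 7, 7, 8, 23, 97, 129, 91, 33, 10, 8, 8, 9, 7, 8]
156 [8, 7, 8, 8, 8, 9, 9, 8, 8, 23, 97, 130, 93, 33, 9, 9, 8, 8, 8, 6]
157 [8, 9, 6, 8, 8, 8, 7, 7, 10, 22, 94, 128, 92, 32, 8, 8, 8, 9, 8, 7]
158 [8, 8, 7, 8, 7, 9, 9, 6, 10, 24, 96, 130, 90, 33, 9, 7, 8, 8, 8, 7]
159 [7, 8, 8, 8, 10, 19, 28, 11, 9, 22, 95, 127, 95, 39, 14, 9, 7, 8, 8, 7]
160 [3, 4, 5, 4, 14, 62, 79, 28, 7, 16, 68, 104, 118, 91, 54, 12, 6, 5, 8, 9]
161 [-1, -4, -1, -1, 13, 78, 103, 33, 1, 3, 15, 51, 125, 126, 87, 23, 2, 0, 2, 3]
162 [-3, -2, -3, -3, 14, 80, 100, 32, -1, -3, 2, 33, 119, 129, 94, 25, 0, -4, -2, -3]
163 [-2, -1, -1, 0, 7, 37, 55, 23, 1, -2, 0, 21, 78, 84, 63, 20, 1, -2, -2, -3]
164 [4, 4, 3, 4, 4, 6, 8, 6, 1, 2, 2, 6, 15, 15, 12, 7, 1, 2, 4, 2]
165 [4, 3, 2, 2, 3, 3, 5, 4, 3, 3, 2, 4, 4, 4, 5, 4, 4, 3, 3, 5]
```

Request:
apply_moves(
  dp=[
    [-0.0019,0,0.0007],
    [-0.0028,0,0.001],
    [-0.0038,0,0.0014],
    [-0.0038,0,0.0014],
    [-0.0028,0,0.001],
    [-0.0028,0,0.001],
    [-0.0019,0,0.0007],
    [0,0,0],
    [0,0,0],
  ],
  twist=[
    [0,0,0],
    [0,0,0],
    [0,0,0],
    [0,0,0],
    [0,0,0],
    [0,0,0],
    [0,0,0],
    [0,0,0],
    [0,0,0],
  ],
  fingers=[1,1,1,1,1,1,1,1,1],
)

```text
time: 22.85
position: [0.5891, -0.1138, 0.0556]
tool_rot: [2.085, 1.986, -0.37]
ft_force: [-0.3, 0.0, -0.2]
grip_width: 0.007
grip_force: 0.3
```

Request:
apply_moves(
  dp=[
    [0.0047,0,-0.0017],
    [0.0094,0,-0.0034],
    [0.015,0,-0.006],
    [0,0,-0.03],
    [0,0,-0.04],
    [0,0,-0.04],
    [0,0,-0.04],
    [0,0,-0.03],
    [0,0,0],
  ],
  twist=[
    [0,0,0],
    [0,0,0],
    [0,0,0],
    [0,0,0],
    [0,0,0],
    [0,0,0],
    [0,0,0],
    [0,0,0],
    [0,0,0],
  ],
  fingers=[1,1,1,1,1,1,1,1,1],
)

```text
time: 23.75
position: [0.5966, -0.016, 0.2303]
tool_rot: [2.08, 1.988, -0.357]
ft_force: [1.4, 1.2, -0.2]
grip_width: 0.004
grip_force: 0.0
```

```bash
python3 red.py p2; python3 - <<'E'
from place import *
for n in('side','top'):
    i=cv2.imread(f'pics/p2_{n}.png')
    o=S-.081*Y
    q=proj(n,np.array([o+a*.008*U+b*.0825*Y+c*N for a in(-1,1) for b in(-1,1) for c in(0,.088)]))
    print(n,'model',q.round(1).tolist())
    x0,y0=(q.min(0)-12).astype(int);x1,y1=(q.max(0)+12).astype(int)
    b=cv2.resize(i[y0:y1,x0:x1],None,fx=6,fy=6,interpolation=cv2.INTER_CUBIC).astype(int)
    m=((b[:,:,2]-b[:,:,0])>30)&(b[:,:,1]-b[:,:,0]>10)
    c=max(cv2.findContours(m.astype(np.uint8),0,2)[0],key=cv2.contourArea)
    print('meas',(cv2.approxPolyDP(cv2.convexHull(c),7,True)[:,0]/6+[x0-.42,y0-.42]).round(1).tolist())
E
```

```text
t23.8 [ 0.5966 -0.016   0.2303] F [ 1.4  1.2 -0.2] g 0.004 0.0 q [ 0.06  0.26 -0.34  1.57  0.42  1.45 -0.4 ]
[[0.043, 0.999, -0.009], [0.94, -0.044, -0.339], [-0.339, 0.006, -0.941]]
machine [0.0099 0.1819 0.2303]
side start [([339.9, 224.6], [17.2, 16.5, 26.0, 7.2]), ([371.9, 272.6], [61.2, 67.2, 2.5, 2.0]), ([385.4, 308.0], [74.2, 101.8, 3.5, 3.5]), ([392.4, 310.5], [78.2, 104.2, 9.2, 3.8])]
side now [([354.0, 255.1], [34.0, 47.0, 21.0, 7.5]), ([333.4, 259.1], [23.2, 53.5, 1.5, 2.5]), ([385.4, 307.4], [73.8, 101.0, 4.0, 4.0]), ([392.4, 310.6], [78.5, 104.2, 9.0, 3.8])]
top start [([385.5, 158.3], [99.2, 8.5, 4.2, 10.0]), ([356.7, 160.6], [71.2, 14.8, 1.8, 2.8]), ([316.7, 167.8], [30.2, 15.5, 4.0, 14.5])]
top now [([385.6, 158.4], [99.2, 8.5, 4.5, 10.0]), ([349.3, 168.2], [62.8, 16.5, 4.2, 13.5])]
side model [[369.6, 349.2], [358.9, 335.7], [344.9, 274.2], [333.1, 255.7], [377.7, 346.3], [367.7, 332.6], [352.1, 271.4], [340.8, 252.6]]
meas [[334.6, 253.6], [340.9, 251.9], [347.9, 261.1], [376.6, 343.9], [369.1, 346.2], [358.6, 333.7], [334.1, 262.6], [332.9, 256.2]]
top model [[422.2, 185.3], [433.5, 191.1], [356.9, 182.7], [362.3, 188.3], [422.9, 179.0], [434.2, 184.2], [357.4, 176.4], [362.8, 181.4]]
meas [[357.9, 175.9], [422.1, 177.9], [433.4, 183.1], [433.7, 189.2], [362.7, 187.7]]
```

The pointer merges with the red line in both views, the case sits on the home model within 1–3 px, and the arm is clear. Handing in.

```bash
python3 -c "
from bench import ctrl
print(ctrl.close_job())"
```

```text
the job is handed in; nothing more can be done
None
```

The job is handed in at about 24 s of the 67 s; no verdict came back. By camera measurement the brass case rests home and released in the cradle, the pointer stands on the red line, and the steel cases and jar were left alone.

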